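Seat a slide carrier plate on its locating pins

ROBOT

A 6-joint arm with a two-finger parallel gripper is mounted at the origin on the work surface. World frame = base frame: x ahead of the robot, y to its left, z up, the work surface at z = 0. Lengths are in m, angles in rad, forces in N, time in s.
With the tool pointing down it reaches from about 0.35 to 0.975 m from the base axis. Payload 4.9 kg.
Tool frame: the origin (TCP) lies at the very end of the fingers, on their centre line; the grasp point (between the pads) lies 19 mm behind it (bot.tcp_to_grasp is the distance from the TCP to the grasp point, in m); z points along the fingers, x is the direction in which the jaws open and shut, and the axes are right-handed (so a half turn about z gives the same grasp; the last joint's range is limited). The gripper opens to 85 mm and grips with 20 to 120 N. Pads are 22 mm wide; open, the fingers measure 114 mm over their backs; the gripper's body (76 mm by 85 mm) begins 54 mm behind the grasp point. The pads swing forward as they close: fully open they stand 13 mm farther back than shut.
Start: joints at [1.142, 0.053, 1.613, -0, 1.476, -0.119], TCP at [0.191, 0.595, 0.231] pointing down, gripper open.
Joint ranges: [-3.01, 3.01], [-1.01, 2.22], [0.06, 2.58], [-1.02, 4.17], [0.09, 2.62], [-3.14, 3.14]. Speed limits (rad/s): [2.57, 2.57, 3.14, 3.14, 3.14, 3.14].

INTERFACE

Orientations are given as a rotation vector (axis times angle).
In Python, from cell import readout, cams, job, bot gives the robot as it stands. The module is installed in compiled form; this text tells all that it offers.
- The arm moves only by the tool move_arm, never from a script. Its argument "rows" is a list of rows, each a list of 4 numbers: the shift along the world's x, y, z in cm, then the turn about the world's z in rad. A call has 1 to 8 rows; each row is the pose to reach, as a shift and turn from the pose measured when the call began; what a row does not reach only later rows make up. A row lasts 1/10 s, in which the tool goes at most 50 mm and 8.59 degrees, less where a joint would pass 70% of its speed; a pose out of reach is approached as far as the arm can. A call with a gripper value outside its range is refused whole. "gripper" is the closure, from -1 (fully open) to 1 (shut), set as the call begins (left out, the last holds). The fingers move at their own pace and stop on an object; the grip force is fixed at half the most. Time passes only in rows, so rows that repeat a pose let the fingers close. It gives the time, the measured TCP pose, the force and the opening at its end, in the units of the state.
- readout.observe(): the state, without advancing time (a new reading comes with each control period).
- cams.get_image(name): name is "side" or "top" or "wrist"; returns the picture (384x512x3 uint8, red, green, blue); there is no depth.
- cams.camera_info(name): a dict with "fx", "fy", "cx", "cy" (pixels), "T" (4x4, takes a point from camera to world coordinates). Camera axes: x right, y down, z forward; pixel columns grow to the right and rows downward; lengths in m; the calibration is good to about 2 mm. The wrist camera is an equidistant fisheye: a pixel r from the principal point sees the ray r / f radians off the axis. A picture is of the moment at which its call begins: read the wrist's pose just before it. camera_info takes no time and is no camera call; for the wrist camera it gives the pose at the moment of the call.
- job.job_done(): hands the job in, once; it reports no verdict.
The state is a dict: "clock": time; "joints": joint angles; "joint_velocities": joint speeds; "joint_efforts": joint torques, N m; "ee_pos": TCP position; "ee_rot": TCP orientation; "contact_force": force on the tool from outside, world axes, zero at the start; "wrist_torque": the same for the moment, N m; "width": finger opening in m.
Only numpy, scipy, OpenCV 4.12 (cv2) and the standard library are available. Lean on these libraries where they do the work, as an engineer would, in place of code of your own. Each camera call takes 0.05 s, during which the arm holds its last target.

TASK

The aluminium slide carrier plate lies askew on the black loading jig, riding on top of the two locating pins. Without picking it up, gently nudge it with your fingertips, back against the jig's fence and sideways along it, until both round holes drop over the pins and the plate lies flat on the jig. Do not ram it, leave everything else on the bench where it is, and finish with the hand clear.

Things in the scene. Friction and masses are not known exactly. Their poses are not given: they have to be found in the camera images.
- carrier: loose aluminium plate, 120 (its x) x 190 (its y) x 6 mm thick, 0.2-0.45 kg. Origin: centre of its underside, z up. Two round through holes 13 mm across at x 28, y +45 and -45; two oblong windows 28 x 78 centred at x -25, y +/-45. At the start its near (-x) edge rests on the jig base and its far part on the pin tips: it leans about 0.08 rad, far edge 10 mm up. It slides easily (a few N)
- jig: fixed black slab with a grey fence. Origin on the bench under the seat, x towards the fence, z up. Slab spans x -115 to 75, y -155 to 155, its top 15 mm above the bench. Fence: bar along y at x 61 to 75, 20 mm above the slab. Two steel pins at x 28, y +45 and -45, 9 mm across, round tips, 8 mm above the slab, hidden under the plate at first. No side stops
- seat (a point): point on the slab's top face midway along it, jig axes: the seated plate's origin lies here, axes parallel, 1 mm clear of the fence. The plate starts 20-40 mm to +y and 6-18 mm to -x of it, turned up to 0.06 rad
- carrier_hole (a point): centre of the plate's +y round hole, on its underside. When both holes are within about 1.5 mm of the pins the plate drops by its own weight and the pins then stop it sliding on
- dish_a: bystander, loose: round covered glass dish, 94 mm across, 18 mm high; origin at the centre of its underside
- dish_b: bystander, loose: round covered glass dish like dish_a, 94 mm across, 18 mm high; origin at the centre of its underside
- slide_box: bystander, loose: white box with grey lid, 100 x 75 x 36 mm high; origin at the centre of its underside
- jar: bystander, loose: small glass jar, 42 mm across, 50 mm high; origin at the centre of its underside
- stain_bottle: bystander, loose: amber bottle, 48 mm across, 85 mm high; origin at the centre of its underside
- lens_can: bystander, loose: small black and grey canister, 37 mm across, 44 mm high, standing on the jig slab near its -y end; origin at the centre of its underside
- tweezers: bystander, loose: steel tweezers lying flat, 125 mm long, 8 mm high; origin at the centre of its underside
There are look-alikes about, which are no part of the job. There is more than one size of the carrier; the job needs the largest.

How it is judged:
By the outcome, as a careful person would: the job done as asked, in the order asked, and still so for the second after the job is handed in, with the robot touching nothing.
It also fails if it takes over 38 s, if anything falls off the work surface, if the arm or the gripper's body presses on something with over 40 N, if the wrist force passes 120 N, or if a joint passes its speed limit or range.

## Working session

There is one attempt and no reset: what is moved stays moved. The work goes in short steps, Python scripts to look and compute and a tool call to move; the robot and the scene stay as the last step left them, time stands still between calls to the robot, and variables do not carry over. Pictures are saved under pics/ and viewed, and the job is handed in when it is done.

Besides the shell and the picture viewer there is one more tool, called after "Emit:" as name([rows], argument=value, ...), one row to a line, values as JSON. move_arm: Moves the arm, as the interface text tells. Its arguments: {"type":"object","properties":{"rows":{"type":"array","items":{"type":"array","items":{"type":"number"}}},"gripper":{"type":"number"}},"required":["rows"]}

```bash
mkdir -p pics; python3 - <<'E'
from cell import readout,cams,job,bot
import cv2
for n in("top","side"):
    im=cams.get_image(n); cv2.imwrite(f"pics/{n}0.png",im[:,:,::-1])
    i=cams.camera_info(n); print(n,i)
s=readout.observe(); print({k:s[k] for k in("clock","ee_pos","ee_rot","width","contact_force")})
E
```

```text
top {'fx': 350.0150161180118, 'fy': 350.0150161180118, 'cx': 256.32763957896435, 'cy': 190.04155975924158, 'T': array([[ 0.01238986, -0.98339214,  0.18107013,  0.37177231],
       [-0.99971695, -0.01586066, -0.01773288, -0.10382499],
       [ 0.02031027, -0.18079917, -0.9833103 ,  1.05959438],
       [ 0.        ,  0.        ,  0.        ,  1.        ]])}
side {'fx': 435.6537284877641, 'fy': 435.6537284877641, 'cx': 257.3303130791445, 'cy': 191.09336189772384, 'T': array([[ 0.94082181, -0.18860616,  0.28157066,  0.23001843],
       [-0.3380135 , -0.58232583,  0.73935344, -0.96318202],
       [ 0.02451925, -0.79077452, -0.61161627,  0.73155252],
       [ 0.        ,  0.        ,  0.        ,  1.        ]])}
{'clock': 0.1, 'ee_pos': array([0.19031279, 0.59472881, 0.23020977]), 'ee_rot': array([ 2.53686163e+00,  1.85155109e+00, -2.51515487e-03]), 'width': 0.08539972098963294, 'contact_force': array([ 0.67699759,  0.30077637, -0.2164547 ])}
```

View pics/top0.png

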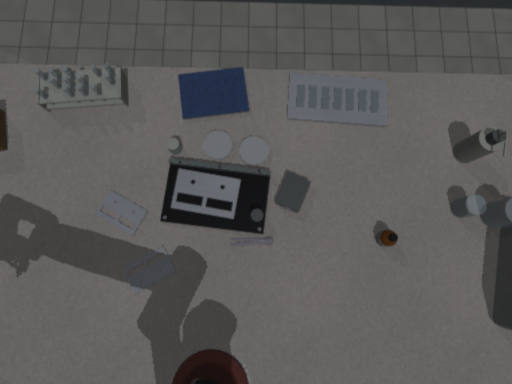

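View pics/side0.png

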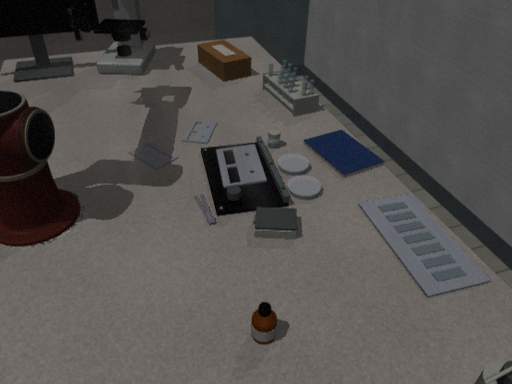

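The top view shows the jig (black, about px (216,198)). Three things could be taken for the carrier:
- The plate on the jig, about (206,193). It is the largest and lies beside the fence.
- A smaller plate at (122,212).
- A smaller grey plate at (152,270).

I choose the plate on the jig and will check it in a crop.

```bash
cat > h.py <<'E'
import numpy as np,cv2
from cell import readout,cams,job,bot
def ray(n,px,info=None):
    i=info or cams.camera_info(n);T=i["T"]
    x=(px[0]-i["cx"])/i["fx"];y=(px[1]-i["cy"])/i["fy"]
    if n=="wrist":
        r=np.hypot(x,y);s=np.sin(r)/r if r>1e-9 else 1
        d=np.array([x*s,y*s,np.cos(r)])
    else: d=np.array([x,y,1.])
    return T[:3,3],T[:3,:3]@d
def onz(n,px,z,info=None):
    o,d=ray(n,px,info);return o+d*(z-o[2])/d[2]
def proj(n,p,info=None):
    i=info or cams.camera_info(n);T=i["T"];c=T[:3,:3].T@(np.asarray(p)-T[:3,3])
    if n=="wrist":
        r=np.hypot(c[0],c[1]);t=np.arctan2(r,c[2]);u=c[:2]/max(r,1e-9)*t
    else:u=c[:2]/c[2]
    return np.array([u[0]*i["fx"]+i["cx"],u[1]*i["fy"]+i["cy"]])
E
python3 - <<'E'
from h import *
im=cv2.imread("pics/top0.png")
c=im[120:260,90:310];cv2.imwrite("pics/top0c.png",cv2.resize(c,None,fx=3.6,fy=3.6,interpolation=cv2.INTER_CUBIC))
g=cv2.cvtColor(im,cv2.COLOR_BGR2GRAY)
m=((g<45)).astype(np.uint8);m[:150]=0;m[240:]=0;m[:,:150]=0;m[:,280:]=0
m=cv2.morphologyEx(m,cv2.MORPH_OPEN,np.ones((3,3)))
cs,_=cv2.findContours(m,0,1);c=max(cs,key=cv2.contourArea);r=cv2.boxPoints(cv2.minAreaRect(c));print(r,cv2.minAreaRect(c))
for p in r: print(onz("top",p,.015))
for p in [(173,171),(241,175),(237,218),(171,211)]: print(p,onz("top",p,.02))
E
```

```text
[[160.69229 220.46155]
 [167.93845 162.49231]
 [269.59998 175.20001]
 [262.35382 233.16925]] ((215.14613342285156, 197.83078002929688), (102.45269012451172, 58.42035675048828), 7.125016689300537)
[0.46766389 0.16033933 0.015     ]
[0.6455635 0.1491976 0.015    ]
[ 0.61097611 -0.1627252   0.015     ]
[ 0.43423895 -0.14216888  0.015     ]
(173, 171) [0.61790084 0.13115878 0.02      ]
(241, 175) [ 0.60897214 -0.07536831  0.02      ]
(237, 218) [ 0.4777585  -0.06614505  0.02      ]
(171, 211) [0.49576919 0.13032981 0.02      ]
```

View pics/top0c.png

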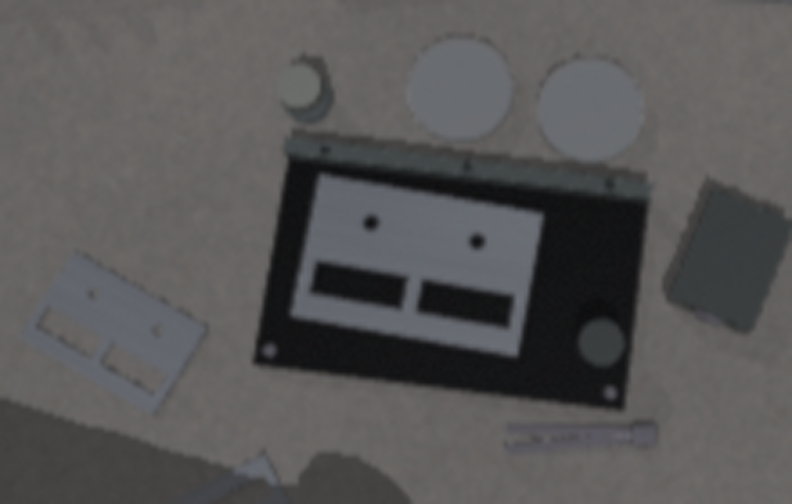

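The crop confirms it. The plate on the jig has two round holes and two windows and is clearly larger than the one at left. Next I shut the fingers and go above the near side of the jig for a wrist view.

Emit:
move_arm([
  [3,-4,0,0.1],
  [6,-9,0,0.2],
  [9,-14,0,0.2],
  [12,-19,0,0.2],
  [15,-24,0,0.2],
  [18,-29,0,0.2],
  [20,-33,0,0.2],
  [20,-36,0,0.2],
], gripper=1)

```text
clock: 0.9
ee_pos: [0.3871, 0.2467, 0.2299]
ee_rot: [2.339, 2.095, -0.003]
contact_force: [0.8, -0.1, -0.1]
width: -0.0001
```

```bash
python3 - <<'E'
from h import *
s=readout.observe();print(s["clock"],s["ee_pos"],s["ee_rot"],s["width"])
i=cams.camera_info("wrist");print(i)
print(proj("wrist",[.54,.02,.015],i))
E
```

```text
0.9 [0.38714125 0.24672698 0.2298559 ] [ 2.33898589  2.0953818  -0.00255126] -0.00012154152987098955
{'fx': 297.3186396354542, 'fy': 297.3186396354542, 'cx': 258.8012231851987, 'cy': 195.33165685582657, 'T': array([[ 1.10738829e-01,  9.39015890e-01,  3.25555019e-01,
         3.03938859e-01],
       [ 9.93849504e-01, -1.04538319e-01, -3.65363364e-02,
         2.56617296e-01],
       [-2.75225966e-04,  3.27598685e-01, -9.44816927e-01,
         3.72902945e-01],
       [ 0.00000000e+00,  0.00000000e+00,  0.00000000e+00,
         1.00000000e+00]])}
[125.92572424 277.47300688]
```

Emit:
move_arm([
  [2,-4,0,0],
  [4,-8,0,0],
  [6,-12,0,0],
  [9,-16,0,0],
  [12,-20,0,0],
  [12,-21,0,0],
  [12,-21,0,0],
])

```text
clock: 1.6
ee_pos: [0.507, 0.0354, 0.2291]
ee_rot: [-2.343, -2.093, 0.004]
contact_force: [0.4, -0.4, 0.3]
width: 0.0002
```

```bash
python3 - <<'E'
from h import *
import pickle
i=cams.camera_info("wrist");im=cams.get_image("wrist")[:,:,::-1]
cv2.imwrite("pics/w1.png",im);pickle.dump(i,open("w1.pkl","wb"))
cv2.imwrite("pics/w1b.png",cv2.resize(im,None,fx=1.5,fy=1.5,interpolation=cv2.INTER_CUBIC))
print(readout.observe()["ee_pos"])
E
```

```text
[0.50663544 0.03660126 0.22920736]
```

View pics/w1b.png

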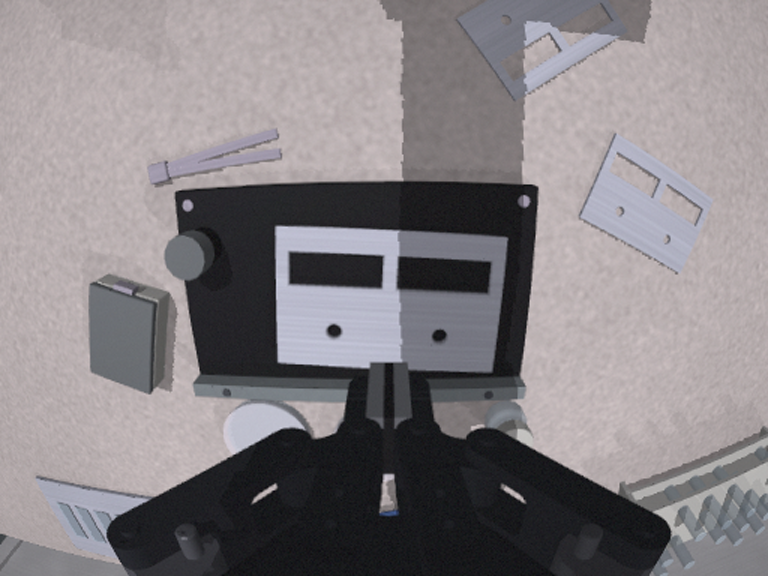

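The wrist view (1.5x) shows these points:
- Plate corners near (276,227), (507,237), (492,372) and (278,362).
- Holes at (334,330) and (439,335).
- Slab near corners at (177,190) and (537,186).
- Lens can at (188,255).

The smaller plates sit at the top right.

```bash
cat > meas.py <<'E'
from h import *
def sub(g,pts,w=3): 
    return cv2.cornerSubPix(g,np.array(pts,np.float32).reshape(-1,1,2),(w,w),(-1,-1),(3,50,.01)).reshape(-1,2)
E
python3 - <<'E'
from meas import *
import pickle
i=pickle.load(open("w1.pkl","rb"));im=cv2.imread("pics/w1.png");g=cv2.cvtColor(im,cv2.COLOR_BGR2GRAY)
A=lambda l:[(x/1.5-.17,y/1.5-.17) for x,y in l]
sc=sub(g,A([(177,190),(537,186),(195,378),(524,379)]));print("slab/fence px",sc)
S=[onz("wrist",p,z,i) for p,z in zip(sc,(.015,.015,.035,.035))]
for p in S:print(p)
print("near width",np.linalg.norm(S[0]-S[1]),"fence len",np.linalg.norm(S[2]-S[3]))
yv=(S[1]-S[0])[:2]+(S[3]-S[2])[:2];yv/=np.linalg.norm(yv);xv=np.array([yv[1],-yv[0]]);yaw=np.arctan2(xv[1],xv[0])
mid1=(S[0]+S[1])[:2]/2+115e-3*xv; mid2=(S[2]+S[3])[:2]/2-61e-3*xv
print("yaw",yaw,"seat est",mid1,mid2, [np.arctan2(*( (b-a)[:2]))for a,b in((S[0],S[1]),(S[2],S[3]))])
seat=(mid1+mid2)/2
pc=sub(g,A([(276,227),(507,237),(492,372),(278,362)]));print(pc)
P=[onz("wrist",p,z,i) for p,z in zip(pc,(.021,.021,.031,.031))]
J=lambda p:np.array([(p[:2]-seat)@xv,(p[:2]-seat)@yv])*1e3
for p in P:print("plate",J(p))
print([np.linalg.norm(P[a]-P[b]) for a,b in((0,1),(1,2),(2,3),(3,0))])
# holes centroid
for c in A([(334,330),(439,335)]):
    x,y=int(c[0]),int(c[1]);w=255-g[y-7:y+8,x-7:x+8].astype(float);w=np.clip(w-150,0,None)
    yy,xx=np.mgrid[y-7:y+8,x-7:x+8];q=((w*xx).sum()/w.sum(),(w*yy).sum()/w.sum());print("hole",q,J(onz("wrist",q,.026,i)))
lc=onz("wrist",(188/1.5,255/1.5),.059,i);print("can",J(lc))
np.save("jig.npy",np.r_[seat,yaw])
E
```

```text
slab/fence px [[116.39716 127.48249]
 [358.44434 124.37128]
 [129.83    251.83   ]
 [349.16333 252.49667]]
[ 0.43327309 -0.14098603  0.015     ]
[0.46801384 0.16474107 0.015     ]
[ 0.60205329 -0.15638747  0.035     ]
[0.63438035 0.14393127 0.035     ]
near width 0.3076946153543983 fence len 0.30205361450956014
yaw -0.11021611473939683 seat est [ 0.56494569 -0.00077169] [5.57586948e-01 4.81480512e-04] [np.float64(0.11314786455007268), np.float64(0.10722961288775054)]
[[183.33412 150.29442]
 [338.28674 158.13026]
 [327.36398 248.09814]
 [184.69872 241.14555]]
plate [-78.84653178 -62.23916314]
plate [-68.43086405 127.89972047]
plate [ 51.02215211 120.90756678]
plate [ 39.97512856 -68.48465411]
[np.float64(0.1904239512072928), np.float64(0.1200746154821472), np.float64(0.18971412720761396), np.float64(0.11940516372055007)]
hole (np.float64(222.29747854077254), np.float64(220.00026824034336)) [ 11.14642556 -17.0205118 ]
hole (np.float64(292.440081799591), np.float64(223.4286298568507)) [16.26840496 72.76797397]
can [ -65.1233197  -125.24532817]
```

Emit:
move_arm([
  [-4.4,-0.6,0,0],
  [-4.4,-0.6,-4,0],
  [-4.4,-0.6,-8,0],
  [-4.4,-0.6,-12,0],
  [-4.4,-0.6,-15.5,0],
  [-4.4,-0.6,-17.5,0],
  [-4.4,-0.6,-17.5,0],
])

```text
clock: 2.35
ee_pos: [0.4588, 0.0325, 0.0506]
ee_rot: [-2.334, -2.093, 0.011]
contact_force: [0.1, 0.5, -0.4]
width: 0.0001
```

```bash
cat > wv.py <<'E'
from meas import *
import sys,pickle
n=sys.argv[1]
i=cams.camera_info("wrist");s=readout.observe();im=cams.get_image("wrist")[:,:,::-1]
cv2.imwrite(f"pics/{n}.png",im);pickle.dump(i,open(n+".pkl","wb"))
cv2.imwrite(f"pics/{n}b.png",cv2.resize(im,None,fx=1.5,fy=1.5,interpolation=cv2.INTER_CUBIC))
print(s["clock"],s["ee_pos"],s["contact_force"])
E
python3 wv.py w2
```

```text
2.35 [0.45876381 0.03248612 0.05060926] [ 0.05811319  0.52658025 -0.44742604]
```

View pics/w2b.png

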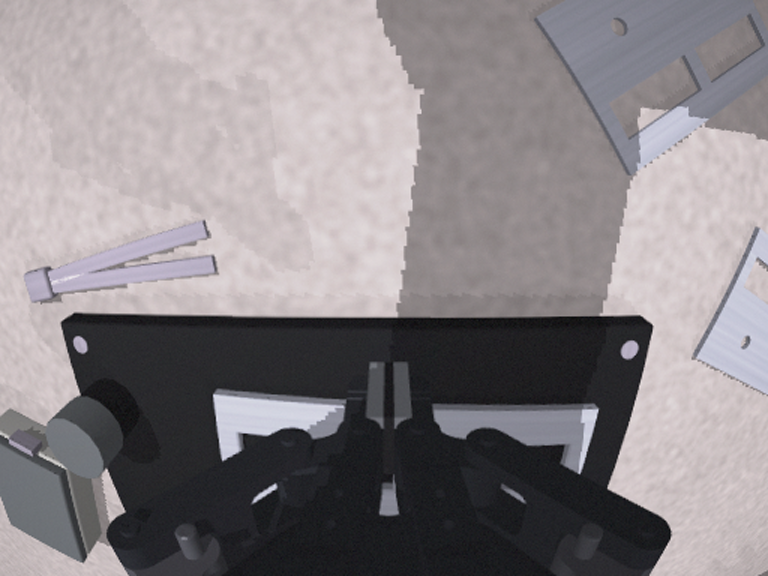

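```bash
python3 - <<'E'
from meas import *
import pickle
i=pickle.load(open("w2.pkl","rb"));g=cv2.imread("pics/w2.png",0)
A=lambda l:[(x/1.5-.17,y/1.5-.17) for x,y in l]
q=sub(g,A([(62,317),(651,319),(215,390),(598,405)]));print(q)
W=[onz("wrist",p,z,i) for p,z in zip(q,(.015,.015,.021,.021))]
for w in W:print(w.round(4))
print([np.linalg.norm(W[0]-W[1]),np.linalg.norm(W[2]-W[3])])
yv=(W[1]-W[0])[:2];yv/=np.linalg.norm(yv);xv=np.array([yv[1],-yv[0]]);seat=(W[0]+W[1])[:2]/2+.115*xv
print("yaw",np.arctan2(xv[1],xv[0]),"seat",seat)
for w in W[2:]:print(((w[:2]-seat)@xv*1e3,(w[:2]-seat)@yv*1e3))
e=np.array([.4588,.0325]);print("tcp",(e-seat)@xv,(e-seat)@yv)
for x in ((359/1.5,362/1.5),(410/1.5,362/1.5)): print(onz("wrist",x,.0506,i))
E
```

```text
[[ 41.163334 211.16333 ]
 [433.83     212.49667 ]
 [141.47     262.6035  ]
 [398.82193  272.33752 ]]
[ 0.431 -0.139  0.015]
[0.4644 0.1627 0.015 ]
[ 0.4764 -0.0539  0.021 ]
[0.5075 0.1341 0.021 ]
[np.float64(0.303529486684548), np.float64(0.1906281932136865)]
yaw -0.1101938094989986 seat [ 0.56201369 -0.00078688]
(np.float64(-79.24863544460734), np.float64(-62.2347097500464))
(np.float64(-69.01582059223087), np.float64(128.11863944064052))
tcp -0.10624826356903472 0.0217344793330405
[0.45003115 0.02336687 0.0506    ]
[0.45204573 0.04174166 0.0506    ]
```

Emit:
move_arm([
  [0.0,0,-1,0],
  [0.0,0,-2,0],
  [0,0,-2.7,0],
  [0,0,-3.1,0],
  [0,0,-3.2,0],
  [0,0,-3.2,0],
])

```text
clock: 3.0
ee_pos: [0.4608, 0.032, 0.0209]
ee_rot: [-2.337, -2.095, 0.007]
contact_force: [-0.3, 0.1, 0.5]
width: -0.0
```

Emit:
move_arm([
  [0.1,0,-0.2,0],
  [0.3,0,-0.3,0],
  [0.6,-0.1,-0.3,0],
  [0.9,-0.1,-0.3,0],
  [1.0,-0.1,-0.3,0],
  [1.0,-0.1,-0.3,0],
])

```text
clock: 3.6
ee_pos: [0.4711, 0.031, 0.018]
ee_rot: [-2.337, -2.095, 0.007]
contact_force: [0.7, 0.3, -0.1]
width: -0.0002
```

Emit:
move_arm([
  [0.2,0,0,0],
  [0.4,0,0,0],
  [0.6,-0.1,0,0],
  [0.8,-0.1,0,0],
  [1.0,-0.1,0,0],
  [1.2,-0.1,0,0],
  [1.3,-0.1,0,0],
])

```text
clock: 4.3
ee_pos: [0.484, 0.03, 0.0178]
ee_rot: [-2.337, -2.095, 0.008]
contact_force: [-1.9, 0.1, 0.3]
width: 0.0
```

Emit:
move_arm([
  [0.1,0,0,0],
  [0.2,0,0,0],
  [0.3,0,0,0],
  [0.4,0,0,0],
  [0.5,-0.1,0,0],
  [0.6,-0.1,0,0],
  [0.6,-0.1,0,0],
])

```text
clock: 5.0
ee_pos: [0.4904, 0.0289, 0.0178]
ee_rot: [-2.337, -2.095, 0.007]
contact_force: [0.2, -0.7, 0.1]
width: 0.0001
```

```bash
python3 wv.py w3; python3 - <<'E'
from h import *
im=cams.get_image("top")[:,:,::-1];cv2.imwrite("pics/top3c.png",cv2.resize(im[140:250,150:290],None,fx=5.5,fy=5.5,interpolation=cv2.INTER_CUBIC))
E
```

```text
5.0 [0.49036899 0.02892046 0.01784576] [ 0.16650638 -0.66083232  0.0517972 ]
```

View pics/w3b.png

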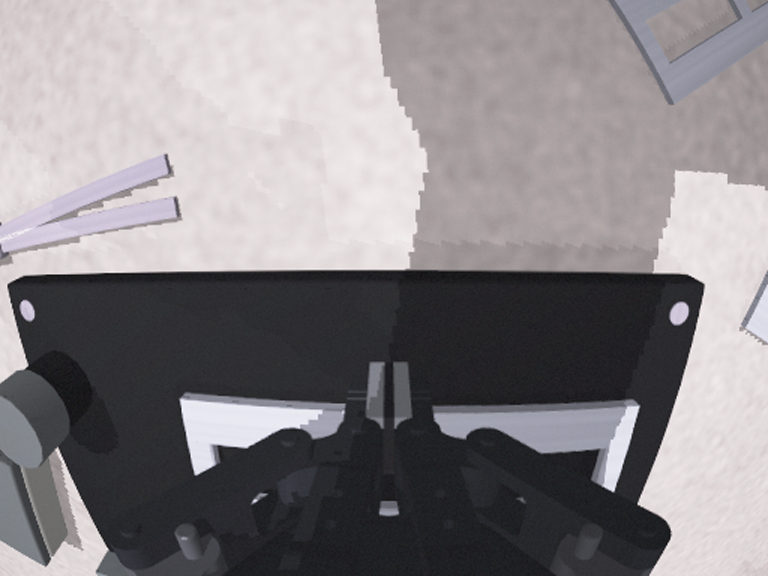

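View pics/top3c.png

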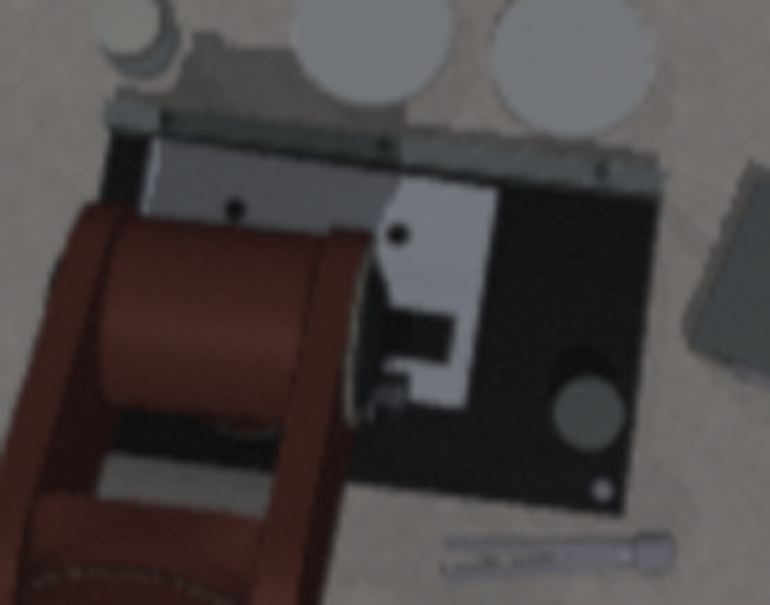

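Emit:
move_arm([
  [0.1,0,0,0],
  [0.15,0,0,0],
  [0.2,0,0,0],
  [0.25,0,0,0],
  [0.3,0,0,0],
  [0.3,0,0,0],
])

```text
clock: 5.7
ee_pos: [0.4935, 0.0289, 0.0179]
ee_rot: [-2.337, -2.095, 0.006]
contact_force: [-2.2, -0.1, -1.4]
width: -0.0
```

Emit:
move_arm([
  [0.05,0,0,0],
  [0.1,0,0,0],
  [0.15,0,0,0],
  [0.2,0,0,0],
  [0.2,0,0,0],
])

```text
clock: 6.2
ee_pos: [0.4947, 0.0289, 0.0177]
ee_rot: [-2.336, -2.094, 0.009]
contact_force: [-5.3, -0.7, 2.3]
width: 0.0001
```

```bash
python3 wv.py w4; python3 - <<'E'
from meas import *
import pickle
i=pickle.load(open("w4.pkl","rb"));g=cv2.imread("pics/w4.png",0)
i3=pickle.load(open("w3.pkl","rb"))
cv2.imwrite("pics/w4c.png",cv2.resize(g[160:310],None,fx=1.5,fy=1.5))
A=lambda l:[(x/1.5-.17,y/1.5-.17) for x,y in l]
q=sub(g,A([(180,395),(638,402)]));print(q)
for p in q:
  w=onz("wrist",p,.021,i)[:2]-[.5625,-.0008];c,s=np.cos(.11),-np.sin(.11);print(w@[c,s],w@[-s,c])
E
```

```text
6.2 [0.49470228 0.02889536 0.0176675 ] [-5.31151764 -0.70085521  2.31672456]
[[119.21725 265.88318]
 [426.45654 269.6932 ]]
-0.060946024966654924 -0.06158280711902659
-0.055993135501734355 0.1290897226829839
```

View pics/w4b.png

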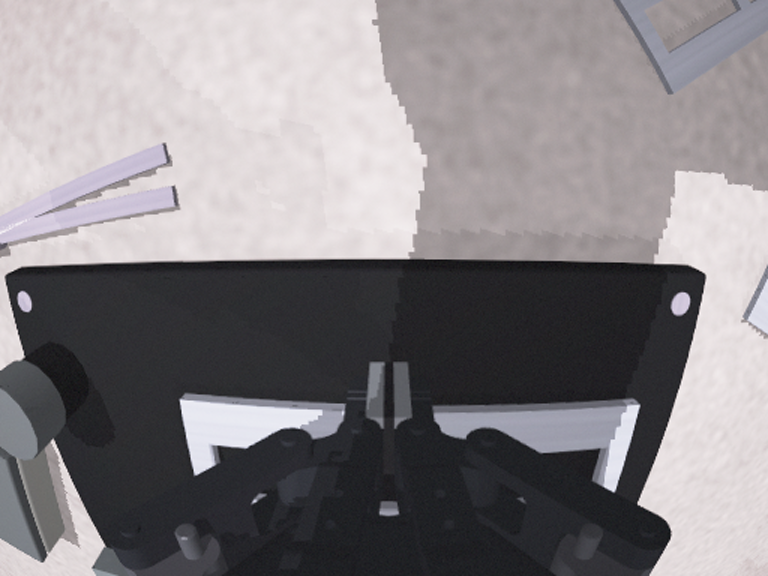

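The +y end is at the fence but the -y end still lags by about 0.02 rad. I'll back off and push nearer the -y end.

Emit:
move_arm([
  [-0.5,0,0,0],
  [-1.0,0,0,0],
  [-1.3,-2,0,0],
  [-1.7,-4.0,0,0],
  [-1.8,-5.5,0,0],
  [-1.8,-5.5,0,0],
])

```text
clock: 6.85
ee_pos: [0.4772, -0.0274, 0.0182]
ee_rot: [-2.34, -2.093, 0.007]
contact_force: [0.4, 0.7, 0.2]
width: 0.0
```

Emit:
move_arm([
  [0.2,0,0,0],
  [0.4,0,0,0],
  [0.6,0,0,0],
  [0.8,-0.1,0,0],
  [0.9,-0.1,0,0],
  [1.0,-0.1,0,0],
  [1.0,-0.1,0,0],
])

```text
clock: 7.55
ee_pos: [0.487, -0.0282, 0.0181]
ee_rot: [-2.339, -2.093, 0.008]
contact_force: [-1.2, 0.5, 0.3]
width: -0.0004
```

Emit:
move_arm([
  [0.05,0,0,0],
  [0.1,0,0,0],
  [0.15,0,0,0],
  [0.2,0,0,0],
  [0.25,0,0,0],
  [0.25,0,0,0],
])

```text
clock: 8.15
ee_pos: [0.4895, -0.0283, 0.018]
ee_rot: [-2.339, -2.093, 0.008]
contact_force: [-2.8, -1.2, 2.7]
width: 0.0003
```

Emit:
move_arm([
  [0.05,0,0,0],
  [0.1,0,0,0],
  [0.15,0,0,0],
  [0.15,0,0,0],
])

```text
clock: 8.55
ee_pos: [0.4907, -0.0283, 0.018]
ee_rot: [-2.339, -2.093, 0.009]
contact_force: [-4.2, -1.1, 3.5]
width: 0.0001
```

Emit:
move_arm([
  [0.05,0,0,0],
  [0.1,0,0,0],
  [0.15,0,0,0],
  [0.15,0,0,0],
])

```text
clock: 8.95
ee_pos: [0.4906, -0.0282, 0.0175]
ee_rot: [-2.336, -2.091, 0.014]
contact_force: [-8.3, -1.2, 5.0]
width: 0.0003
```

```bash
python3 wv.py w5; python3 - <<'E'
from h import *
im=cams.get_image("top")[:,:,::-1];cv2.imwrite("pics/top5c.png",cv2.resize(im[140:250,150:290],None,fx=5.5,fy=5.5,interpolation=cv2.INTER_CUBIC))
E
```

```text
8.95 [ 0.49060731 -0.02816506  0.01749773] [-8.25221661 -1.21383055  5.04222787]
```

View pics/w5b.png

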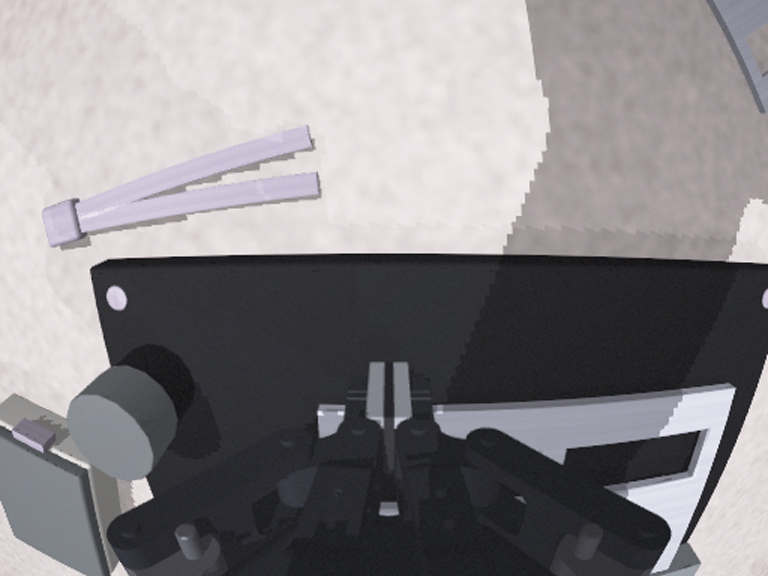

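View pics/top5c.png

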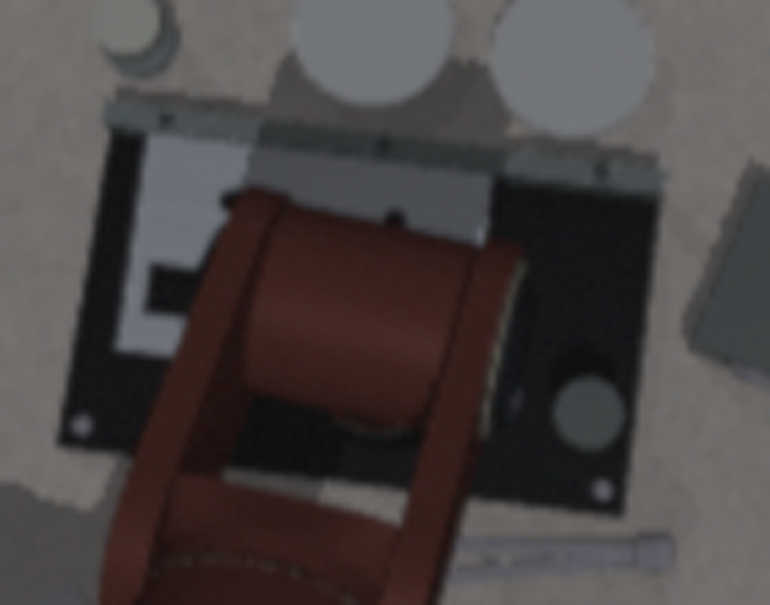

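Emit:
move_arm([
  [-1,0,0,0],
  [-2,0,2,0],
  [-1,3,6,0],
  [2,7,7,0],
  [5,11,7,0],
  [8,15,7,0],
  [9.6,17.8,7,0],
  [9.6,17.8,7,0],
])

```text
clock: 9.85
ee_pos: [0.5888, 0.1535, 0.0882]
ee_rot: [-2.333, -2.096, 0.007]
contact_force: [0.1, -0.1, -0.3]
width: -0.0001
```

```bash
python3 wv.py w6; python3 - <<'E'
from h import *
im=cams.get_image("top")[:,:,::-1];cv2.imwrite("pics/top6.png",im);cv2.imwrite("pics/top6c.png",cv2.resize(im[140:250,150:290],None,fx=5.5,fy=5.5,interpolation=cv2.INTER_CUBIC))
E
```

```text
9.85 [0.58877852 0.15345686 0.08818697] [ 0.09530898 -0.13015168 -0.293289  ]
```

View pics/w6b.png

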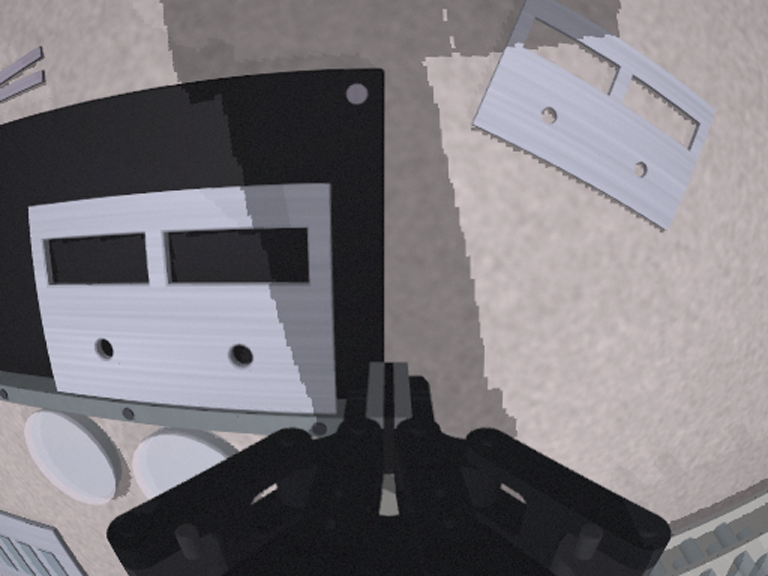

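View pics/top6c.png

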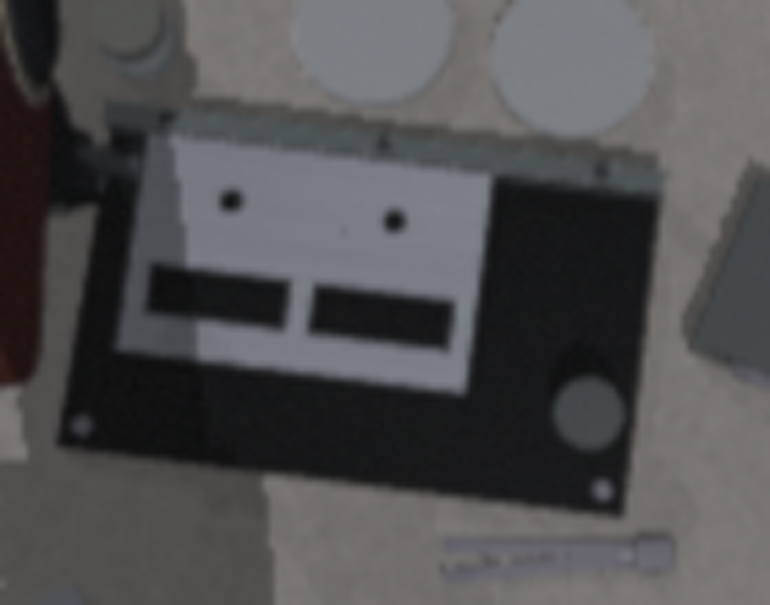

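The plate is now flush along the fence. Next I measure how far it must go along -y.

```bash
python3 - <<'E'
from meas import *
import pickle
i=pickle.load(open("w6.pkl","rb"));g=cv2.imread("pics/w6.png",0)
A=lambda l:[(x/1.5-.17,y/1.5-.17) for x,y in l]
q=sub(g,A([(383,70),(330,184),(336,413),(29,207),(54,390)]));print(q)
c,s=np.cos(.11),-np.sin(.11)
def J(p,z):
  w=onz("wrist",p,z,i)[:2]-[.5625,-.0008];return (1e3*w@[c,s]).round(1),(1e3*w@[-s,c]).round(1)
for p,z in zip(q,(.015,.021,.031,.021,.031)):print(J(p,z))
for p in A([(104,348),(241,355)]):print("hole",J(p,.027))
for p in A([(368,362),(408,362)]):print("tip",J(p,.088))
w=np.array([.5888-.5625,.1535+.0008]);print("tcp",w@[c,s],w@[-s,c])
# top view
t=cv2.imread("pics/top6.png",0)
B=lambda l:[(x/5.5+150-.4,y/5.5+140-.4) for x,y in l]
for p,z in zip(B([(60,445),(622,514),(116,351),(466,393),(493,176),(146,140),(231,200),(395,220)]),(.015,.015,.021,.021,.031,.031,.027,.027)):
  w=onz("top",p,z)[:2]-[.5625,-.0008];print("top",(1e3*w@[c,s]).round(1),(1e3*w@[-s,c]).round(1))
E
```

```text
[[255.08122   45.75952 ]
 [219.55305  122.06221 ]
 [223.39589  275.78516 ]
 [ 18.471554 137.38182 ]
 [ 38.089725 260.50732 ]]
(np.float64(-112.2), np.float64(154.1))
(np.float64(-56.9), np.float64(129.0))
(np.float64(63.4), np.float64(128.3))
(np.float64(-57.4), np.float64(-61.0))
(np.float64(62.9), np.float64(-61.9))
hole (np.float64(30.4), np.float64(-12.3))
hole (np.float64(30.6), np.float64(78.4))
tip (np.float64(1.5), np.float64(149.4))
tip (np.float64(1.4), np.float64(163.9))
tcp 0.009202253557085045 0.156254595226736
top -112.2 150.3
top -111.5 -155.5
top -58.5 127.5
top -57.6 -63.7
top 61.7 -63.0
top 57.6 128.2
top 31.0 77.7
top 31.3 -12.8
```

Emit:
move_arm([
  [-0.4,-0.4,-2,0],
  [-0.4,-0.4,-4,0],
  [-0.4,-0.4,-5.5,0],
  [-0.4,-0.4,-6.5,0],
  [-0.4,-0.4,-7,0],
  [-0.4,-0.4,-7,0],
  [-0.4,-0.4,-7,0],
])

```text
clock: 10.65
ee_pos: [0.5833, 0.1465, 0.0181]
ee_rot: [-2.336, -2.093, 0.011]
contact_force: [0.2, 0.6, 0.2]
width: -0.0
```

Emit:
move_arm([
  [-0.03,-0.3,0,0],
  [-0.06,-0.6,0,0],
  [-0.1,-0.9,0,0],
  [-0.13,-1.2,0,0],
  [-0.15,-1.4,0,0],
  [-0.17,-1.6,0,0],
  [-0.2,-1.8,0,0],
  [-0.2,-1.8,0,0],
])

```text
clock: 11.45
ee_pos: [0.5815, 0.1281, 0.0183]
ee_rot: [-2.336, -2.093, 0.011]
contact_force: [-0.3, 1.6, 2.1]
width: -0.0001
```

Emit:
move_arm([
  [-0.03,-0.25,0,0],
  [-0.06,-0.5,0,0],
  [-0.08,-0.75,0,0],
  [-0.11,-1.0,0,0],
  [-0.14,-1.25,0,0],
  [-0.17,-1.5,0,0],
  [-0.18,-1.6,0,0],
  [-0.18,-1.6,0,0],
])

```text
clock: 12.25
ee_pos: [0.5798, 0.1116, 0.0183]
ee_rot: [-2.337, -2.094, 0.012]
contact_force: [0.2, 1.8, 1.4]
width: 0.0001
```

```bash
python3 wv.py w7; python3 - <<'E'
from h import *
im=cams.get_image("top")[:,:,::-1];cv2.imwrite("pics/top7.png",im);cv2.imwrite("pics/top7c.png",cv2.resize(im[140:250,150:290],None,fx=5.5,fy=5.5,interpolation=cv2.INTER_CUBIC))
E
```

```text
12.25 [0.57976953 0.11161927 0.01832299] [0.2239568  1.7894426  1.43923883]
```

View pics/w7b.png

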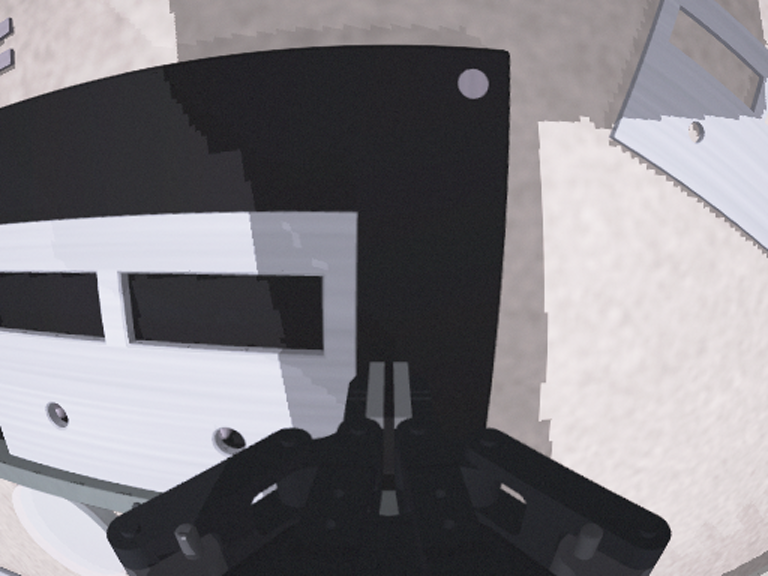

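View pics/top7c.png

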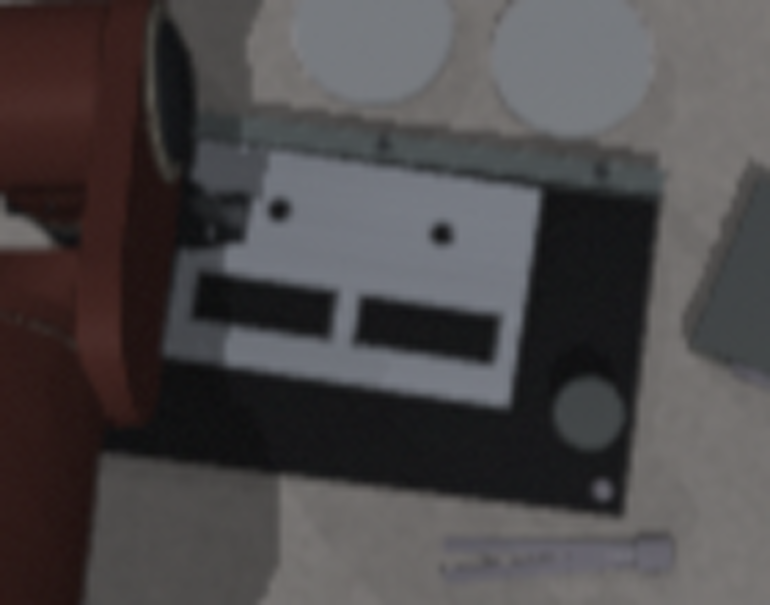

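The plate slid about 26 mm, and the pins now show at the -y side of the holes at (57,413) and (228,438). I continue slowly.

Emit:
move_arm([
  [-0.01,-0.1,0,0],
  [-0.02,-0.2,0,0],
  [-0.03,-0.3,0,0],
  [-0.04,-0.4,0,0],
  [-0.04,-0.45,0,0],
  [-0.05,-0.5,0,0],
  [-0.05,-0.5,0,0],
])

```text
clock: 13.05
ee_pos: [0.5791, 0.1064, 0.0181]
ee_rot: [-2.337, -2.094, 0.013]
contact_force: [0.4, 0.6, -0.1]
width: 0.0003
```

```bash
python3 wv.py w8; python3 - <<'E'
import cv2
im=cv2.imread("pics/w8.png");cv2.imwrite("pics/w8c.png",cv2.resize(im[130:330,0:240],None,fx=3,fy=3,interpolation=cv2.INTER_CUBIC))
E
```

```text
13.05 [0.57906753 0.1064211  0.01813922] [ 0.42830437  0.59141624 -0.11020476]
```

View pics/w8c.png

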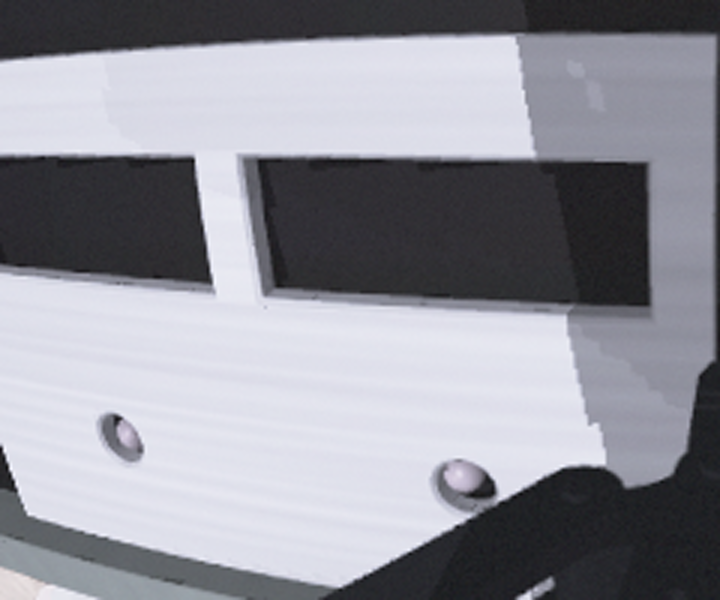

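```bash
python3 - <<'E'
from meas import *
import pickle
i=pickle.load(open("w8.pkl","rb"));g=cv2.imread("pics/w8.png",0)
c,s=np.cos(.11),-np.sin(.11)
def J(p,z):
  w=onz("wrist",p,z,i)[:2]-[.5625,-.0008];return (1e3*w@[c,s]).round(1),(1e3*w@[-s,c]).round(1)
q=sub(g,[(717/3,130+35/3)]);print(J(q[0],.021))
f=lambda x,y:(x/3-.3,130+y/3-.3)
for z in(.021,.027):
  for n,p in dict(holeL=(122,437),holeR=(465,485),pinL=(128,434),pinR=(465,475),farL=(30,515)).items(): print(z,n,J(f(*p),z))
print("pins at z23",J(f(128,434),.023),J(f(465,475),.023))
cv2.imwrite("pics/w8d.png",cv2.resize(cv2.imread("pics/w8.png")[255:310,20:180],None,fx=5,fy=5,interpolation=cv2.INTER_CUBIC))
im=cams.get_image("side")[:,:,::-1];cv2.imwrite("pics/s8.png",cv2.resize(im[120:230,180:320],None,fx=5.5,fy=5.4,interpolation=cv2.INTER_CUBIC))
E
```

```text
(np.float64(-57.5), np.float64(99.4))
0.021 holeL (np.float64(30.4), np.float64(-48.2))
0.021 holeR (np.float64(32.0), np.float64(45.0))
0.021 pinL (np.float64(29.2), np.float64(-45.6))
0.021 pinR (np.float64(29.3), np.float64(45.5))
0.021 farL (np.float64(65.3), np.float64(-103.9))
0.027 holeL (np.float64(25.8), np.float64(-41.5))
0.027 holeR (np.float64(27.3), np.float64(47.7))
0.027 pinL (np.float64(24.7), np.float64(-39.0))
0.027 pinR (np.float64(24.8), np.float64(48.2))
0.027 farL (np.float64(59.2), np.float64(-94.9))
pins at z23 (np.float64(27.7), np.float64(-43.4)) (np.float64(27.8), np.float64(46.4))
```

View pics/w8d.png

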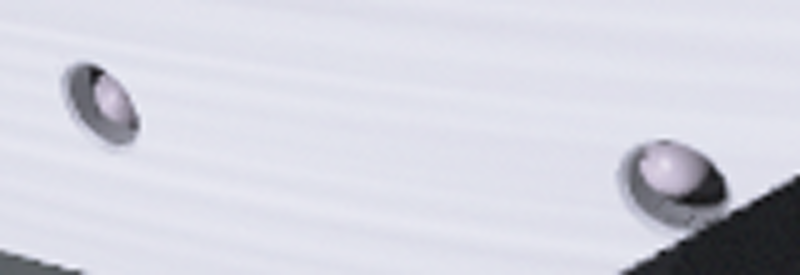

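View pics/s8.png

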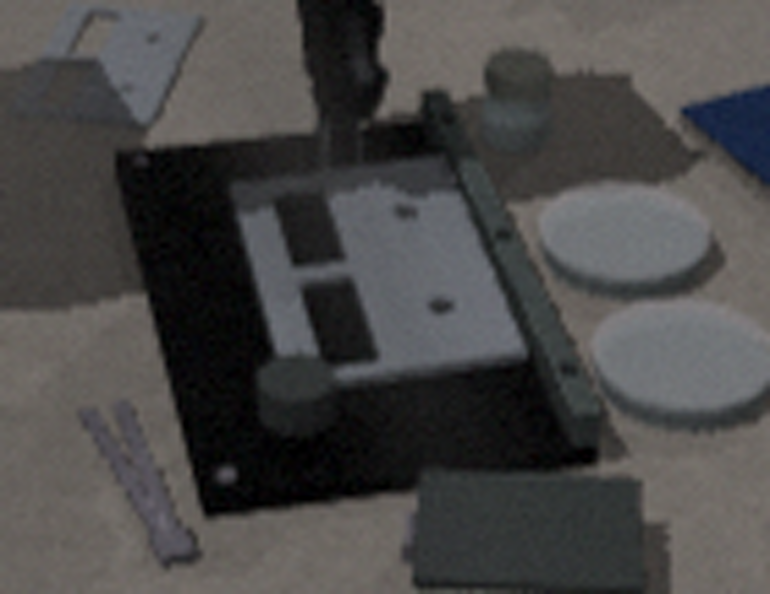

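The pins sit recessed in the holes, so the plate has not dropped yet. About 2-3 mm remains.

Emit:
move_arm([
  [0,-0.05,0,0],
  [-0.01,-0.1,0,0],
  [-0.01,-0.15,0,0],
  [-0.02,-0.15,0,0],
])

```text
clock: 13.55
ee_pos: [0.579, 0.105, 0.0182]
ee_rot: [-2.337, -2.094, 0.013]
contact_force: [-0.3, 0.9, 0.0]
width: -0.0001
```

```bash
python3 wv.py w9; python3 - <<'E'
import cv2
im=cv2.imread("pics/w9.png");cv2.imwrite("pics/w9d.png",cv2.resize(im[255:310,20:180],None,fx=5,fy=5,interpolation=cv2.INTER_CUBIC))
E
```

```text
13.55 [0.57899224 0.10496464 0.01823625] [-0.28625531  0.91852086  0.0407311 ]
```

View pics/w9d.png

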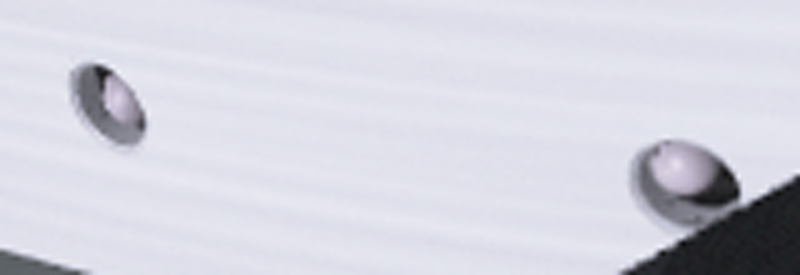

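```bash
python3 - <<'E'
from meas import *
import pickle
i=pickle.load(open("w9.pkl","rb"));c,s=np.cos(.11),-np.sin(.11)
def J(p,z):
  w=onz("wrist",p,z,i)[:2]-[.5625,-.0008];return np.array([1e3*w@[c,s],1e3*w@[-s,c]]).round(1)
f=lambda x,y:((x+.5)/5-.5+20,255+(y+.5)/5-.5)
for zh in(.024,.026,.028):print(zh,"hole",J(f(108,105),zh),J(f(686,183),zh))
for z in(.019,.021,.023):print(z,"pin",J(f(120,98),z),J(f(680,168),z))
g=cv2.imread("pics/w9.png");cv2.imwrite("pics/w9b.png",cv2.resize(g,None,fx=1.5,fy=1.5))
cv2.imwrite("pics/w9e.png",cv2.resize(g[262:282,140:172],None,fx=20,fy=20,interpolation=cv2.INTER_CUBIC))
E
```

```text
0.024 hole [ 28.4 -45.6] [29.5 46.3]
0.026 hole [ 26.8 -43.4] [28.  47.2]
0.028 hole [ 25.3 -41.2] [26.4 48. ]
0.019 pin [ 30.6 -47.9] [31.1 43.7]
0.021 pin [ 29.  -45.7] [29.6 44.5]
0.023 pin [ 27.5 -43.5] [28.1 45.4]
```

View pics/w9b.png

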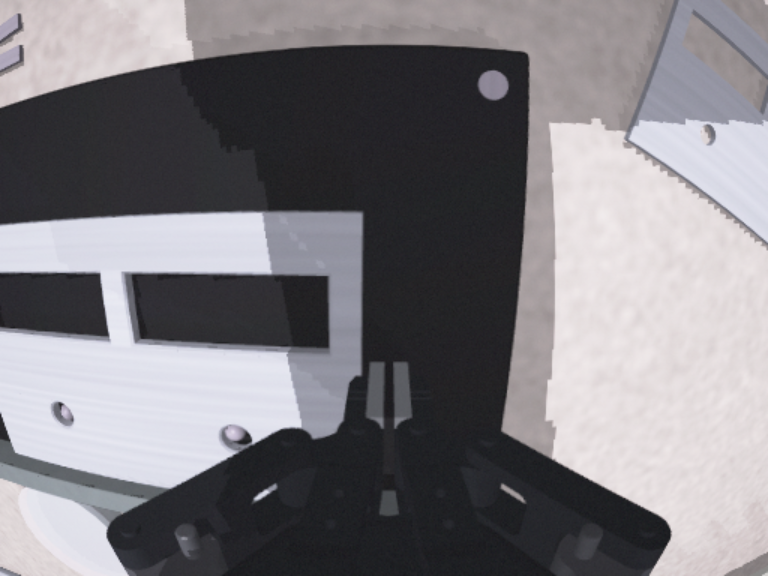

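View pics/w9e.png

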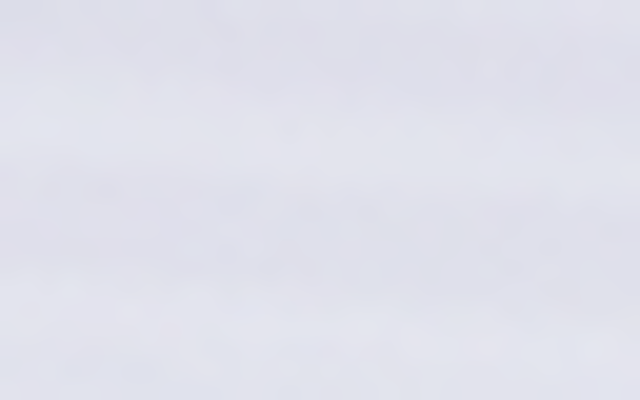

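```bash
python3 - <<'E'
from meas import *
import pickle
c,s=np.cos(.11),-np.sin(.11)
for n,x in(("w6",330),("w7",357),("w8",358.5),("w9",362)):
  i=pickle.load(open(n+".pkl","rb"));g=cv2.imread(f"pics/{n}.png",0)
  def J(p,z):
    w=onz("wrist",p,z,i)[:2]-[.5625,-.0008];return np.array([1e3*w@[c,s],1e3*w@[-s,c]]).round(1)
  st={"w6":184}.get(n,212)
  q=sub(g,[(x/1.5-.2,st/1.5-.2)])[0]
  # edge x at several rows
  r=[]
  for y in ((155,170,185,200,215) if n!="w6" else (150,180,210)):
    row=cv2.GaussianBlur(g,(1,5),0)[y,int(x/1.5)-12:int(x/1.5)+12].astype(float);d=-np.diff(row);k=d.argmax();k2=slice(max(k-2,0),k+3)
    xe=int(x/1.5)-12+.5+(d[k2]*np.arange(24)[k2][:len(d[k2])]).sum()/d[k2].sum()
    r.append(tuple(J((xe,y),.023)))
  dot=[]
  print(n,J(q,.021),r)
E
```

```text
w6 [-56.9 129. ] [(np.float64(-37.0), np.float64(129.1)), (np.float64(-14.7), np.float64(129.0)), (np.float64(8.9), np.float64(128.7))]
w7 [-57.4 104.3] [(np.float64(-51.1), np.float64(104.1)), (np.float64(-43.7), np.float64(103.9)), (np.float64(-36.2), np.float64(103.6)), (np.float64(-28.4), np.float64(103.4)), (np.float64(-20.3), np.float64(103.2))]
w8 [-57.5  99.4] [(np.float64(-51.2), np.float64(99.3)), (np.float64(-43.9), np.float64(99.1)), (np.float64(-36.3), np.float64(98.9)), (np.float64(-28.6), np.float64(98.6)), (np.float64(-20.5), np.float64(98.4))]
w9 [-57.5  99.3] [(np.float64(-51.1), np.float64(99.3)), (np.float64(-43.8), np.float64(99.0)), (np.float64(-36.2), np.float64(98.9)), (np.float64(-28.4), np.float64(98.6)), (np.float64(-20.4), np.float64(98.5))]
```

The plate did not move in that last step. The tip is only now closing the gap after the plate coasted ahead, so I continue.

Emit:
move_arm([
  [0,-0.05,0,0],
  [-0.01,-0.1,0,0],
  [-0.01,-0.15,0,0],
  [-0.02,-0.15,0,0],
])

```text
clock: 14.0
ee_pos: [0.5788, 0.1035, 0.0183]
ee_rot: [-2.337, -2.094, 0.012]
contact_force: [-0.2, -0.5, -0.6]
width: -0.0001
```

```bash
cat > ck.py <<'E'
from meas import *
import pickle,sys
n=sys.argv[1];x=float(sys.argv[2])
c,s=np.cos(.11),-np.sin(.11)
i=pickle.load(open(n+".pkl","rb"));g=cv2.imread(f"pics/{n}.png",0)
def J(p,z):
    w=onz("wrist",p,z,i)[:2]-[.5625,-.0008];return np.array([1e3*w@[c,s],1e3*w@[-s,c]]).round(1)
q=sub(g,[(x/1.5-.2,212/1.5-.2)],4)[0];print(q,J(q,.021))
im=cv2.imread(f"pics/{n}.png");cv2.imwrite(f"pics/{n}d.png",cv2.resize(im[255:310,20:180],None,fx=5,fy=5,interpolation=cv2.INTER_CUBIC))
E
python3 wv.py w10; python3 ck.py w10 363
```

```text
14.0 [0.57881672 0.10345394 0.01827424] [-0.20150982 -0.46207682 -0.57000698]
[244.60744 141.05727] [-57.6  99.3]
```

View pics/w10d.png

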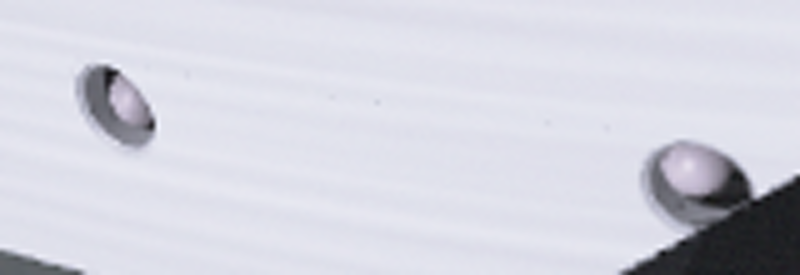

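Emit:
move_arm([
  [0,-0.05,0,0],
  [-0.01,-0.1,0,0],
  [-0.01,-0.15,0,0],
  [-0.02,-0.2,0,0],
  [-0.02,-0.2,0,0],
])

```text
clock: 14.55
ee_pos: [0.5786, 0.1014, 0.0183]
ee_rot: [-2.337, -2.094, 0.013]
contact_force: [-0.5, 0.6, -0.6]
width: 0.0001
```

```bash
python3 wv.py w11; python3 ck.py w11 370
```

```text
14.55 [0.57856465 0.10141188 0.0182549 ] [-0.50575755  0.61499918 -0.6347891 ]
[245.68622 141.2991 ] [-57.5  97.7]
```

View pics/w11b.png

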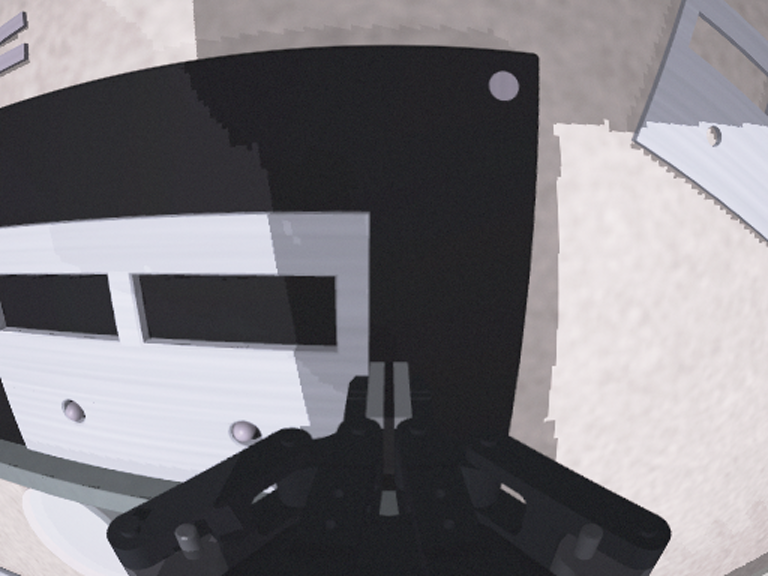

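View pics/w11d.png

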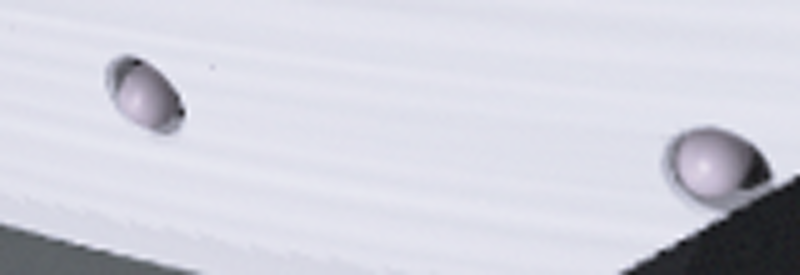

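The plate has dropped. The pins now fill and protrude from both holes at crop (148,97) and (710,165). I retreat sideways, then up.

Emit:
move_arm([
  [0.05,0.5,0,0],
  [0.1,1.2,0,0],
  [0.2,2.5,0.5,0],
  [0.2,3,3,0],
  [-1,3,7,0],
  [-3,3,11,0],
  [-5,2,15,0],
  [-7,0,17,0],
])

```text
clock: 15.4
ee_pos: [0.5097, 0.103, 0.1934]
ee_rot: [-2.337, -2.1, 0.004]
contact_force: [0.7, 0.4, 0.3]
width: 0.0002
```

Emit:
move_arm([
  [-1,-4,1,0],
  [-2,-8,2,0],
  [-3,-11,2,0],
  [-3,-11,2,0],
])

```text
clock: 15.8
ee_pos: [0.4795, -0.0088, 0.2147]
ee_rot: [2.339, 2.094, -0.002]
contact_force: [-0.1, -0.1, 0.1]
width: 0.0003
```

```bash
python3 wv.py w12; python3 - <<'E'
from h import *
im=cv2.imread("pics/w12.png");cv2.imwrite("pics/w12c.png",cv2.resize(im[120:270,100:360],None,fx=3,fy=3,interpolation=cv2.INTER_CUBIC))
im=cams.get_image("side")[:,:,::-1];cv2.imwrite("pics/s12.png",cv2.resize(im[120:230,180:320],None,fx=5.5,fy=5.4,interpolation=cv2.INTER_CUBIC))
E
```

```text
15.8 [ 0.47948824 -0.0088001   0.2146791 ] [-0.08067397 -0.1022824   0.09054183]
```

View pics/w12b.png

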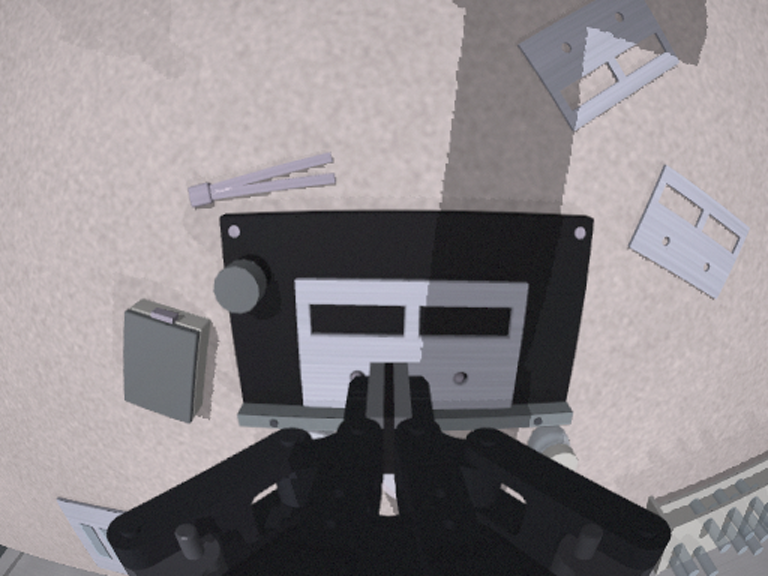

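View pics/s12.png

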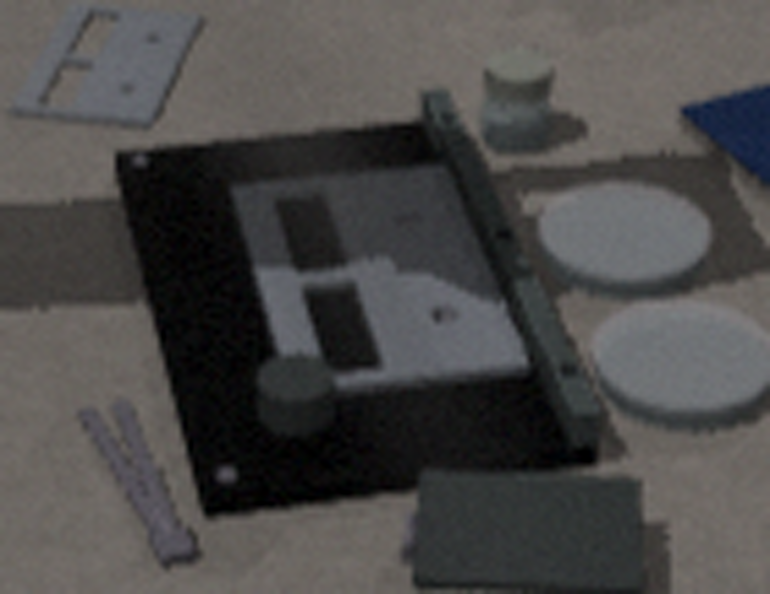

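Emit:
move_arm([
  [1,4,0,0],
  [1,8,0,0],
  [1,11,0,0],
  [1,12,0,0],
  [1,12,0,0],
])

```text
clock: 16.4
ee_pos: [0.4896, 0.1153, 0.2137]
ee_rot: [-2.333, -2.103, 0.003]
contact_force: [-0.3, -0.4, 0.2]
width: -0.0001
```

```bash
python3 wv.py w13; python3 - <<'E'
import cv2
im=cv2.imread("pics/w13.png");cv2.imwrite("pics/w13c.png",cv2.resize(im[100:300,60:320],None,fx=3,fy=3,interpolation=cv2.INTER_CUBIC))
E
```

```text
16.4 [0.4896368  0.11532823 0.21366905] [-0.34277291 -0.42413612  0.24407085]
```

View pics/w13c.png

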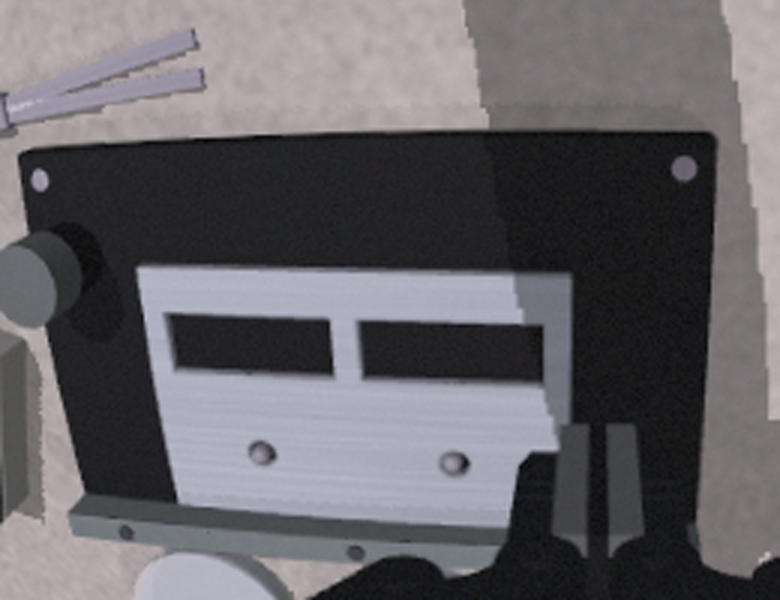

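```bash
python3 - <<'E'
from meas import *
import pickle
i=pickle.load(open("w13.pkl","rb"));g=cv2.imread("pics/w13.png",0)
f=lambda x,y:((x+.5)/3-.5+60,(y+.5)/3-.5+100)
c,s=np.cos(.11),-np.sin(.11)
def J(p,z):
    w=onz("wrist",p,z,i)[:2]-[.5625,-.0008];return np.array([1e3*w@[c,s],1e3*w@[-s,c]]).round(1)
q=sub(g,[f(18,152),f(716,133),f(137,267),f(572,272)])
print([J(p,z) for p,z in zip(q,(.015,.015,.021,.021))])
for z in(.021,.031):print(z,"farL",J(f(178,503),z),"holes",J(f(262,453),z),J(f(454,463),z))
print(readout.observe()["contact_force"])
im=cams.get_image("top")[:,:,::-1]
d=cv2.absdiff(im,cv2.imread("pics/top0.png")).max(2);cv2.imwrite("pics/d.png",cv2.hconcat([im[100:270,90:310],cv2.cvtColor(d,8)[100:270,90:310]]))
E
```

```text
[array([-112.5, -153.8]), array([-114.3,  152.8]), array([-61., -92.]), array([-58.4,  97.5])]
0.021 farL [ 59.  -94.5] holes [ 27.8 -43.7] [29.  45.9]
0.031 farL [ 52.2 -88.5] holes [ 21.9 -39.2] [23.1 47.8]
[-0.12743934  0.49228905  0.17180231]
```

View pics/d.png

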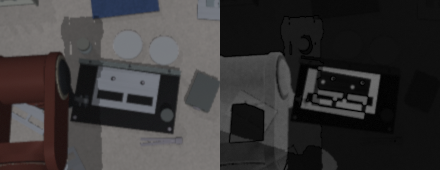

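Taking the plate top at 21 mm gives 120 mm depth and 89.6 mm hole spacing, which fits a flat plate; a raised far edge would give 87 mm spacing. Bystanders look unmoved in the difference picture, apart from shadows.

```bash
python3 -c "
from cell import job
print(job.job_done())"
```

```text
the job is handed in; nothing more can be done
None
```

The carrier plate is seated: both round holes are over the pins and it lies flat on the jig. I handed the job in at about 16.5 s with the hand about 0.2 m above the bench.

**What I did:** With the fingers shut, I pushed the near edge at two points until the plate was flush with the fence, peaking at about 8 N. I then pushed the +y edge about 32 mm along the fence, at about 2 N, until it dropped.

**Last checks:**
- **Seating:** both pins protrude centred in the holes. At the flat height the depth measures 120 mm and the hole spacing 89.6 mm, which matches the real plate; a raised far edge would give 87 mm.
- **Bystanders:** comparing top views from before and after, the dishes, lens can, slide box and tweezers show no movement. The jar showed only a shadow change in that comparison and looks in place in the side view. I did not check the stain bottle, which lay outside the area compared.
- **Disagreements:** absolute positions differ by about 1–3 mm between views, close to the calibration accuracy. I therefore judged seating by the pins relative to the holes.

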